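Clamp two valve cartridges in a split holding fixture with its draw latch

TASK

Clamp the two valve cartridges in the split holding fixture: push the sliding jaw up against them until it stops, hook the latch's loop behind the keeper's claw, and press the red lever down flat, past centre, so that the latch stays shut by itself. Leave the cartridges standing in their notches and the other things on the bench where they are.

Things in the scene. Friction and masses are not known exactly. Their poses are not given: they have to be found in the camera images.
- fixture: Split holding fixture, fixed: dark steel plate 230 (x) x 210 (y) x 12 mm, two aluminium jaws on it, 190 mm wide (y), tops at z 57. Origin: centre of the plate's underside, on the bench; own x runs from the lever end to the sliding jaw's back; z up. All x, y, z here are mm in this frame. Fixed jaw: x -102.5 to -5.5. Each jaw has two V notches, y +-62, gripping a cartridge.
- lever_pin (a point): Middle of the pin on which the lever turns (axis along y): x -27.5, y 0, z 77, between two steel cheeks (y +-20, x -40 to -15, up to z 85) on the fixed jaw.
- jaw (a joint): Slide of the movable jaw (m) along the fixture's x: 0 = both cartridges just gripped; grows as it is drawn away, to 0.042; starts 24 to 40 mm open. The jaw is 68 mm long: face at x -0.5, back at x 67.5 when 0. Friction about 4 N. Push its flat back (z 14 to 57) towards -x until it stops on the cartridges; it stays where it is left.
- jaw_back (a point): Middle of the upper edge of the sliding jaw's back (y 0, z 57); moves with the jaw.
- keeper_seat (a point): Axis of the loop's bar when hooked and tight: x 22.5 (jaw at 0), y 0, z 69; moves with the jaw. Here is the black keeper, on the sliding jaw's top: a flat foot, y +-17, 7 mm high (top at z 64), from 24 mm to -x to 20 mm to +x of the seat, and a claw.
- claw_tip (a point): Tip of the keeper's claw, z 79.5, y 0, 0.7 mm to -x of the seat. The claw is 4.5 mm thick, 30 mm wide in y, rises from the foot 8 mm to -x of the seat and leans 25 degrees to +x. The bar passes above it, goes down on its +x side (bar axis 6 mm or more beyond the seat in x) and is drawn in under its overhang.
- lever (a joint): Lever angle (rad): 0 = flat, red end to -x, latch shut; grows as the red end is lifted up and over towards the keeper; 1.57 upright, limit 1.9; starts 0.45 to 0.75. Stiff (0.09 N m): stays where left; carries the loop along. At 1.2 to 1.6, jaw at 0, the loop reaches 6 to 11 mm beyond the keeper seat. Loop hooked: 3 N at the grip shuts it; past centre, below 0.16, the spring pulls it flat.
- lever_grip (a point): On the face of the red grip that is uppermost when flat, 85 mm from the lever pin. The lever is a straight bar 24 mm wide, 10 mm thick, its grip 28 mm wide, 12 mm thick, 43 to 105 mm from the pin; its centre line passes through the pin.
- loop (a joint): Loop's hinge on the lever (rad), on a pin along y on the lever's centre line, 24 mm from the lever pin towards the red end. Its elevation, seen pointing to +x, is loop minus lever: 0 level, 1.57 straight up. Starts 2.28 to 2.4 (standing or leaning back). It stays where left when steeper than 0.8 rad; flatter, it falls by its weight. Two 6 mm rods at y +-32 and a cross bar; sprung, stretches 2 mm.
- loop_bar (a point): Middle of the loop's steel cross bar (10 mm diameter, 64 mm long along y), 72 mm from the loop's pin. This bar hooks behind the keeper's claw.
- loop_tab (a point): Middle of the loop's red finger tab: 14 mm wide (y), 7 mm thick, 40 mm long, running outward from the bar's middle, bent 0.35 rad (20 degrees) upward from the line of the loop. This point is 25 mm from the bar's axis. Pushed to +x here from behind, the loop tips over; with the bar on the keeper's foot its elevation is about -0.45.
- cartridge_a: Valve cartridge standing loose on the base plate in the notches at y -62, its axis at x -3 or up to 2.5 mm farther to +x: steel body 30 mm diameter, black ring 44 mm diameter just above the jaws, brass fitting on top; 87 mm high, 220 to 360 g. Origin: centre of its underside, z 12.
- cartridge_b: The same cartridge at y +62.
- tray: Bystander: loose beige-grey tray 170 x 110 x 45 mm with brass fittings. Origin: centre of its underside.
- wrench: Bystander: loose steel wrench 180 mm long.
- rubber_ring: Bystander: loose black ring, 44 mm diameter, 17 mm high. Origin: centre of its underside.
- brass_fitting: Bystander: loose brass fitting standing upright, 22 mm diameter, 45 mm high. Origin: centre of its underside.

How it is judged (in metres and radians):
On the way:
1. the loop's bar lies down behind the keeper's claw while the lever is still up (z of loop_bar in the frame of keeper_seat below 0.006 m and x of loop_bar in the frame of keeper_seat between -0.004 and 0.025 m and value of joint lever above 0.5 rad), for 0.2 s.
At the end, for the whole second after the job is handed in: The lever is flat (within 0.08 rad), the loop's bar lies hooked under the keeper's claw (within 6 mm of its seat), the sliding jaw is shut on the cartridges (within 2 mm), and both cartridges stand upright (within 0.12 rad) on the base plate in their notches (value of joint lever below 0.08 rad and distance between loop_bar and keeper_seat below 0.006 m and value of joint jaw below 0.002 m and angle between each of cartridge_a, cartridge_b's own z axis and vertical below 0.12 rad and z of each of cartridge_a, cartridge_b in the frame of fixture below 0.016 m and horizontal distance between each of cartridge_a, cartridge_b and keeper_seat below 0.075 m); the robot touches nothing.
It fails at once if a cartridge is knocked over or lifted out (angle between any of cartridge_a, cartridge_b's own z axis and vertical above 0.4 rad or distance of any of cartridge_a, cartridge_b from where it was at the start of the episode above 0.03 m).
It fails at once if another thing on the bench is pushed away (more than 30 mm) (distance of any of tray, wrench, rubber_ring, brass_fitting from where it was at the start of the episode above 0.03 m).
It also fails if it takes over 64 s, if anything falls off the work surface, if the arm or the gripper's body presses on something with over 40 N, if the wrist force passes 120 N, or if a joint passes its speed limit or range.

ROBOT

A 7-joint arm with a two-finger parallel gripper is mounted at the origin on the work surface. World frame = base frame: x ahead of the robot, y to its left, z up, the work surface at z = 0. Lengths are in mm, angles in rad, forces in N, time in s.
With the tool pointing down it reaches from about 425 to 950 mm from the base axis. Payload 4.7 kg.
Tool frame: the origin (TCP) lies on the centre line of the jaws, within the pads' length; the fingertips stand 17 mm ahead of it and the grasp point (between the pads) lies 2 mm behind it; z points along the fingers, y is the line along which they close (so a half turn about z gives the same grasp; the last joint's range is limited). The gripper opens to 87 mm and grips with 3 to 60 N. Pads are 19 mm wide; open, the fingers measure 117 mm over their backs; the gripper's body (75 mm by 190 mm) begins 51 mm behind the grasp point.
Start: joints at [1.284, 0.469, -0.049, 1.532, 0.024, 1.141, -0.082], TCP at [172.14, -652.699, 239.573] pointing down, gripper open.
Joint ranges: [-2.59, 2.59], [-0.33, 1.99], [-1.39, 1.29], [0.1, 2.45], [-1.04, 4.18], [0.21, 1.99], [-2.66, 2.66]. Speed limits (rad/s): [2.57, 2.57, 3.14, 3.14, 3.14, 3.14, 3.14].

INTERFACE

Orientations are given as a rotation vector (axis times angle).
In Python, from rig import manip, order, readout, read_camera gives the robot as it stands (manip), with the cameras as plain functions, the job (order) and the readings (readout).
- The arm moves only by the shell command python3 shift.py 'ROWS' [FORCE]. ROWS is one flat JSON list of numbers that holds 1 to 5 rows one after another, with no inner brackets; each row has 5 numbers: dx, dy, dz in mm, then a turn about the tool's z in rad, then the finger opening in mm; each row is the pose to reach, as a shift and turn from the pose commanded when the command began, along the tool's axes at that moment; what a row does not reach only later rows make up. A row lasts 1/12 s, in which the tool goes at most 41.7 mm and 0.125 rad, less where a joint would pass 70% of its speed; a pose out of reach is approached as far as the arm can. The fingers move at their own pace and stop on an object; FORCE is the grip in N (left out, the last holds). Time passes only in rows, so rows that do not move let the fingers close. It prints the time, the measured TCP pose, the force, the opening and the grip force at its end. Input that does not fit is refused with a message, and nothing moves.
- readout.sense(): the state, without advancing time (a new reading comes with each control period).
- read_camera(name): name is "scene" or "top"; returns a dict with "pixels" (384x512x3 uint8, red, green, blue), "K" (3x3 intrinsics, pixels), "R" (3x3) and "t" (3): a world point X has camera coordinates R X + t. Camera axes: x right, y down, z forward; pixel columns grow to the right and rows downward; lengths in mm; the calibration is good to about 2 mm. A picture is of the moment at which its call begins. There is no depth.
- order.sign_off(): hands the job in; it is judged then, once.
The state is a dict: "time_s": time; "joints": joint angles; "dq": joint speeds; "tau": joint torques, N m; "ee_pos": TCP position; "orientation": TCP orientation; "ft_force": force on the tool from outside, world axes, zero at the start; "ft_torque": the same for the moment, N m; "opening": finger opening in mm; "grasp_force": force on a finger pad.
Only numpy, scipy, OpenCV 4.12 (cv2) and the standard library are available. Lean on these libraries where they do the work, as an engineer would, in place of code of your own. Each camera call takes 0.05 s, during which the arm holds its last target. There are 200 camera calls.

## Working session

There is one attempt and no reset: what is moved stays moved. The work goes in short steps, Python scripts to look and compute and a shell command to move; the robot and the scene stay as the last step left them, time stands still between calls to the robot, and variables do not carry over. Pictures are saved under pics/ and viewed, at most 10 in all, crops included, and the job is handed in when it is done.

```bash
ls; mkdir -p pics; python3 - <<'E'
from rig import manip, order, readout, read_camera
import cv2,numpy as np
s=readout.sense(); print({k:np.round(v,3) for k,v in s.items()})
for n in("scene","top"):
    c=read_camera(n); cv2.imwrite(f"pics/{n}0.png",c["pixels"][:,:,::-1]); print(n,c["K"],c["R"],c["t"])
    np.savez(f"cam_{n}.npz",**c)
E
```

```text
pics
rig.py
shift.py
{'time_s': np.float64(0.0), 'joints': array([ 1.284,  0.469, -0.049,  1.534,  0.024,  1.141, -0.082]), 'dq': array([ 0.001, -0.001,  0.002,  0.001, -0.001, -0.001,  0.001]), 'tau': array([-0.0000e+00, -5.0797e+01, -8.1000e-02, -2.3615e+01, -6.2000e-02,
        3.8000e-02,  0.0000e+00]), 'ee_pos': array([ 171.947, -652.145,  238.468]), 'orientation': array([-3.114e+00, -4.040e-01,  1.000e-03]), 'ft_force': array([0.533, 0.226, 1.587]), 'ft_torque': array([0.008, 0.047, 0.013]), 'grasp_force': np.float64(0.0), 'opening': np.float64(86.702)}
scene [[371.788637     0.         264.17241517]
 [  0.         371.788637   202.28866226]
 [  0.           0.           1.        ]] [[ 0.02206435  0.99966872 -0.01325205]
 [ 0.81717424 -0.0256697  -0.57581883]
 [-0.57596825  0.00187583 -0.81746991]] [   7.14919866 -367.90540558 1443.82223474]
top [[392.63690101   0.         245.72608008]
 [  0.         392.63690101 193.13623403]
 [  0.           0.           1.        ]] [[-0.00596673 -0.99985882 -0.01570759]
 [-0.99413874  0.00762678 -0.10784246]
 [ 0.10794703  0.01497206 -0.9940439 ]] [   8.75577699  514.48423951 1329.19114413]
```

View pics/scene0.png

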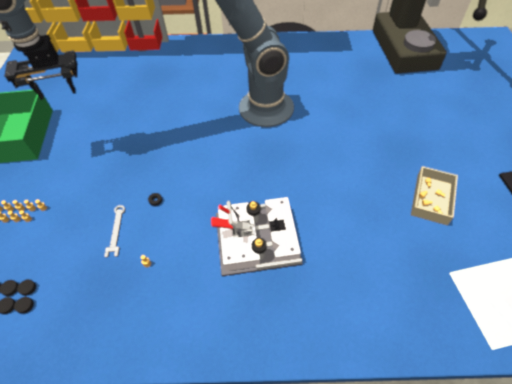

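View pics/top0.png

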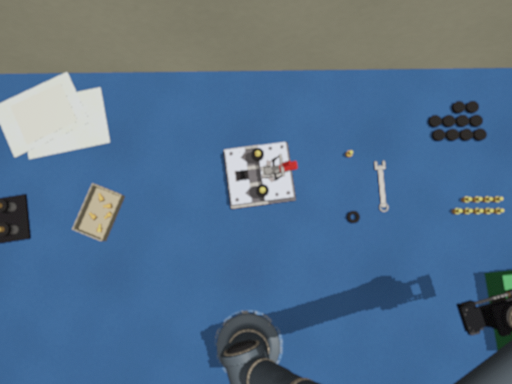

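The fixture is at about (260,174) in the top view and (258,235) in the scene view. Its lever points to world -y and the keeper to +y. The tray, wrench, ring and brass fitting are all well clear of it. Next I'll enlarge the fixture.

```bash
python3 - <<'E'
import cv2,numpy as np
a=cv2.imread("pics/top0.png")[132:217,215:305]; b=cv2.imread("pics/scene0.png")[190:280,205:310]
f=lambda i:cv2.resize(i,(400,int(400*i.shape[0]/i.shape[1])),interpolation=cv2.INTER_CUBIC)
a,b=f(a),f(b);h=max(len(a),len(b));p=lambda i:cv2.copyMakeBorder(i,0,h-len(i),0,0,0)
cv2.imwrite("pics/crop0.png",np.hstack([p(a),p(b)]))
E
```

```text
(no output)
```

View pics/crop0.png

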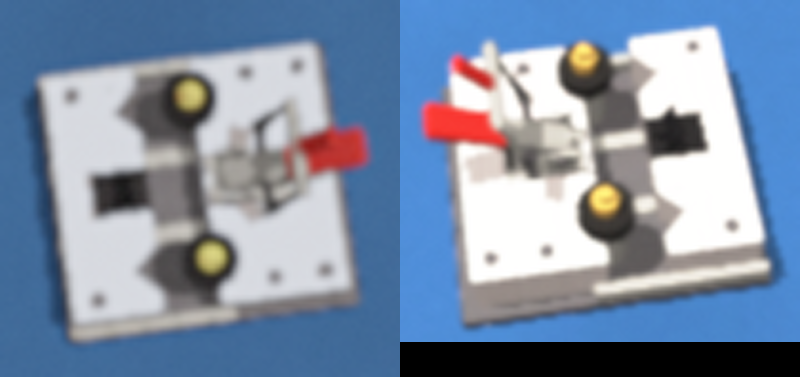

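The crop shows the jaw tops bright white, with the black keeper at about (238,175) top / (381,225) scene and the ringed cartridges between the jaws. The lever is red, and the loop leans back over it. Next I'll measure the fixture's pose from the jaw top on the z=57 plane and from the brass tops at z≈99.

```bash
cat >h.py <<'E'
import numpy as np,cv2
def cam(n): return dict(np.load(f"cam_{n}.npz"))
def ray(c,uv):
    R,t=c["R"],c["t"]; o=-R.T@t; uv=np.atleast_2d(uv)
    d=np.c_[uv,np.ones(len(uv))]@np.linalg.inv(c["K"]).T@R; return o,d
def plane(c,uv,z):
    o,d=ray(c,uv); return (o+d*((z-o[2])/d[:,2:]))[:,:2]
def proj(c,X):
    p=np.atleast_2d(X)@c["R"].T+c["t"]; p=p@c["K"].T; return p[:,:2]/p[:,2:]
def tri(c1,u1,c2,u2):
    o1,d1=ray(c1,u1);o2,d2=ray(c2,u2);A=np.c_[d1[0],-d2[0]]
    s=np.linalg.lstsq(A,o2-o1,rcond=None)[0];a=o1+s[0]*d1[0];b=o2+s[1]*d2[0];return (a+b)/2,np.linalg.norm(a-b)
E
python3 - <<'E'
from h import *
box={"top":(132,217,215,305),"scene":(190,280,205,310)}
for n,(r0,r1,c0,c1) in box.items():
    c=cam(n); im=c["pixels"]; sub=im[r0:r1,c0:c1]; hsv=cv2.cvtColor(sub,cv2.COLOR_RGB2HSV)
    for th in(185,205):
        m=((hsv[...,2]>th)&(hsv[...,1]<50)).astype(np.uint8)
        m=cv2.morphologyEx(m,cv2.MORPH_OPEN,np.ones((3,3)))
        pts=np.argwhere(m)[:,::-1]+[c0,r0]
        W=plane(c,pts,57).astype(np.float32); rc=cv2.minAreaRect(W)
        print(n,th,len(pts),np.round(rc[0],1),np.round(rc[1],1),rc[2],np.round(cv2.boxPoints(rc)).tolist())
    y=((hsv[...,0]>15)&(hsv[...,0]<35)&(hsv[...,1]>90)&(hsv[...,2]>90)).astype(np.uint8)
    k,_,st,ce=cv2.connectedComponentsWithStats(y)
    for i in range(1,k):
        if st[i,4]>8: print(' brass',st[i],ce[i]+[c0,r0],plane(c,ce[i]+[c0,r0],92))
    for nm,mk in(("red",((hsv[...,0]<8)|(hsv[...,0]>172))&(hsv[...,1]>130)),("black",hsv[...,2]<55)):
        k,_,st,ce=cv2.connectedComponentsWithStats(mk.astype(np.uint8))
        for i in range(1,k):
            if st[i,4]>8: print(' ',nm,st[i]+[c0,r0,0,0,0],ce[i]+[c0,r0])
E
```

```text
top 185 1915 [581.3 -39.1] [191.9 210.5] 7.090072154998779 [[473.0, 54.0], [499.0, -155.0], [690.0, -132.0], [664.0, 77.0]]
top 205 1548 [581.4 -38.8] [187.2 207.1] 7.102451324462891 [[476.0, 52.0], [501.0, -153.0], [687.0, -130.0], [661.0, 76.0]]
 brass [39 18  8  7 42] [257.33333333 153.        ] [[641.60587534 -35.14491192]]
 brass [44 54  7  8 45] [262.06666667 189.44444444] [[519.3867237  -49.60946591]]
  red [283 161  14  10  99] [289.76767677 165.39393939]
  black [252 151  10  10  33] [255.         156.81818182]
  black [237 172  10   7  52] [241.76923077 174.90384615]
  black [257 187   9  10  28] [259.5        193.14285714]
scene 185 2987 [587.3 -38.7] [224.4 215. ] 6.961895942687988 [[463.0, 54.0], [489.0, -159.0], [712.0, -132.0], [686.0, 82.0]]
scene 205 2745 [587.1 -39.2] [224.1 214.1] 6.999591827392578 [[463.0, 53.0], [489.0, -159.0], [711.0, -132.0], [685.0, 81.0]]
 brass [44 12  9  8 56] [252.76785714 205.35714286] [[524.23837587 -50.23068305]]
 brass [49 48 10 10 71] [258.23943662 242.3943662 ] [[645.48990752 -36.09059971]]
  red [219 205  10   8  34] [223.61764706 208.64705882]
  red [211 217  22  12 155] [220.38064516 222.61290323]
  black [249 211  10   4  22] [254.36363636 212.77272727]
  black [271 221  13   9  90] [276.61111111 225.24444444]
  black [255 248  11   5  22] [260.77272727 250.59090909]
```

```bash
cat >loc.py <<'E'
# usage: loc.py [x y tipz] in fixture frame -> shift in tool axes
import sys,numpy as np
from rig import manip, order, readout, read_camera
from scipy.spatial.transform import Rotation as Rn
s=readout.sense(); F=Rn.from_euler('z',97,degrees=True); O=np.array([581.6,-41,0])
T=Rn.from_rotvec(s["orientation"]); p=F.inv().apply(s["ee_pos"]-O)
yaw=np.arctan2(*(F.inv()*T).as_matrix()[[1,0],[0,0]])
print("t%.1f fix x,y,tipz"%s["time_s"],np.round(p-[0,0,17],1),"turn to go %.3f"%yaw,"F",np.round(F.inv().apply(s["ft_force"]),1),"q",np.round(s["joints"],2))
if len(sys.argv)>3:
    g=np.array(list(map(float,sys.argv[1:4])))+[0,0,17]
    print("shift",np.round(T.inv().apply(F.apply(g-p)),1))
E
python3 loc.py 125 0 220
python3 shift.py '[27, -29, -10, -0.12, 0, 54, -58, -20, -0.24, 0, 81, -87, -30, -0.36, 0, 108, -116, -40, -0.48, 0, 135, -145, -50, -0.6, 0]' 20; python3 loc.py 125 0 270
```

```text
time_s: 0.52
ee_pos: [266.2, -476.0, 289.5]
orientation: [-2.853, -1.314, 0.0]
ft_force: [1.0, 0.1, -0.3]
opening: 61.7
grasp_force: 0.0
t0.5 fix x,y,tipz [-393.4  366.1  272.5] turn to go -0.829 F [-0.1 -1.  -0.3] q [ 1.18  0.23 -0.24  1.77  0.06  1.15  0.22]
shift [ 620.1 -135.     2.7]
```

```bash
python3 shift.py '[39, -8, 0, -0.12, 0, 78, -17, 0, -0.24, 0, 117, -25, 0, -0.36, 0, 156, -34, 0, -0.48, 0, 195, -42, 0, -0.6, 0]'; python3 loc.py 125 0 270
```

```text
time_s: 0.93
ee_pos: [361.6, -301.1, 289.4]
orientation: [-2.337, -2.099, 0.001]
ft_force: [0.7, -0.3, -0.0]
opening: 28.5
grasp_force: 0.0
t0.9 fix x,y,tipz [-231.3  250.   272.4] turn to go -0.230 F [-0.4 -0.6 -0. ] q [ 1.02  0.11 -0.45  1.91  0.05  1.13  0.44]
shift [403.9 162.4   2.2]
```

```bash
python3 shift.py '[37, 15, 0, -0.12, 0, 74, 30, 0, -0.235, 0, 111, 44, 0, -0.235, 0, 148, 59, 0, -0.235, 0, 185, 74, 0, -0.235, 0]'; python3 loc.py 125 0 270
```

```text
time_s: 1.35
ee_pos: [456.0, -125.9, 289.5]
orientation: [2.082, 2.352, -0.001]
ft_force: [0.6, -1.0, -0.0]
opening: 1.7
grasp_force: 0.0
t1.4 fix x,y,tipz [-68.9 135.  272.5] turn to go -0.001 F [-1.  -0.5 -0. ] q [ 0.76  0.14 -0.63  1.9   0.09  1.13  0.21]
shift [194.  134.9   2.4]
```

```bash
python3 shift.py '[32, 23, 0, 0, 0, 65, 45, 0, 0, 0, 98, 67, 0, 0, 0, 130, 90, 0, 0, 0, 162, 112, 0, 0, 0]' && python3 shift.py '[32, 23, 0, 0, 0, 38, 23, 40, 0, 0, 38, 23, 80, 0, 0, 38, 23, 120, 0, 0, 38, 23, 150, 0, 0]'; python3 loc.py 128 0 33
```

```text
time_s: 1.77
ee_pos: [547.7, 48.4, 289.3]
orientation: [2.082, 2.352, -0.001]
ft_force: [1.5, -0.8, -0.1]
opening: 0.6
grasp_force: 0.0
time_s: 2.18
ee_pos: [563.8, 87.0, 136.1]
orientation: [-2.079, -2.352, 0.005]
ft_force: [0.0, -0.5, 0.0]
opening: 0.8
grasp_force: 0.0
t2.2 fix x,y,tipz [129.2   2.  119.1] turn to go 0.001 F [-0.5  0.1  0. ] q [ 0.28  0.5  -0.67  1.86  0.38  0.92 -0.45]
shift [-1.2  2.4 86. ]
```

```bash
python3 shift.py '[0, 2, 40, 0, 0, 0, 2, 75, 0, 0, 0, 2, 86, 0, 0, 0, 2, 86, 0, 0]' && python3 shift.py '[-6, 0, 0, 0, 0, -14, 0, 0, 0, 0, -22, 0, 0, 0, 0, -30, 0, 0, 0, 0, -38, 0, 0, 0, 0]'; python3 loc.py 77 0 33
```

```text
time_s: 2.52
ee_pos: [565.1, 86.9, 50.5]
orientation: [-2.079, -2.35, 0.009]
ft_force: [-0.0, 0.3, 1.0]
opening: 0.2
grasp_force: 0.0
time_s: 2.93
ee_pos: [573.7, 51.3, 55.8]
orientation: [2.08, 2.352, 0.009]
ft_force: [0.1, 5.5, -2.2]
opening: 0.4
grasp_force: 2.7
t2.9 fix x,y,tipz [92.6 -3.4 38.8] turn to go 0.000 F [ 5.4 -0.8 -2.2] q [ 0.29  0.61 -0.6   1.91  0.48  0.77 -0.46]
shift [-15.6  -3.5   5.8]
```

```bash
python3 shift.py '[-4, 0, 0, 0, 0, -8, 0, 0, 0, 0, -11, 0, 0, 0, 0, -13, 0, 0, 0, 0, -14, 0, 0, 0, 0]'; python3 loc.py 77 0 33;  python3 shift.py '[-1, 0, 0, 0, 0, -2, 0, 0, 0, 0, -3, 0, 0, 0, 0]'; python3 loc.py 77 0 33
```

```text
time_s: 3.35
ee_pos: [575.1, 37.5, 55.0]
orientation: [2.081, 2.352, 0.007]
ft_force: [-0.4, 7.8, 4.7]
opening: 0.6
grasp_force: 3.6
t3.4 fix x,y,tipz [78.7 -3.2 38. ] turn to go 0.000 F [ 7.8 -0.6  4.7] q [ 0.31  0.61 -0.6   1.9   0.48  0.77 -0.44]
shift [-1.7 -3.2  5. ]
time_s: 3.6
ee_pos: [575.3, 36.4, 55.0]
orientation: [-2.079, -2.354, -0.009]
ft_force: [-1.2, 11.0, 4.6]
opening: 0.7
grasp_force: 5.1
t3.6 fix x,y,tipz [77.6 -3.2 38. ] turn to go 0.002 F [11.  -0.2  4.6] q [ 0.31  0.61 -0.6   1.9   0.48  0.77 -0.43]
shift [-0.6 -3.2  5. ]
```

```bash
python3 shift.py '[-2, 0, 0, 0, 0, -4, 0, 0, 0, 0, -5, 0, 0, 0, 0, -5, 0, 0, 0, 0]'; python3 loc.py 77 0 33;  python3 shift.py '[-3, 0, 0, 0, 0, -5, 0, 0, 0, 0, -5, 0, 0, 0, 0]'; python3 loc.py 77 0 33
```

```text
time_s: 3.93
ee_pos: [575.2, 36.2, 55.1]
orientation: [-2.073, -2.354, -0.016]
ft_force: [-1.4, 16.2, 3.1]
opening: 0.1
grasp_force: 8.3
t3.9 fix x,y,tipz [77.4 -3.1 38.1] turn to go 0.005 F [16.2 -0.5  3.1] q [ 0.32  0.61 -0.6   1.9   0.47  0.77 -0.42]
shift [-0.4 -3.1  5.1]
time_s: 4.18
ee_pos: [575.3, 36.0, 55.2]
orientation: [-2.067, -2.354, -0.024]
ft_force: [-2.1, 25.3, 2.0]
opening: 0.6
grasp_force: 12.2
t4.2 fix x,y,tipz [77.2 -3.1 38.2] turn to go 0.007 F [25.4 -1.   2. ] q [ 0.33  0.61 -0.61  1.9   0.47  0.76 -0.41]
shift [-0.2 -3.1  5.2]
```

The jaw stopped at x≈77.2, where I expected it (77), with 25 N on the tool. I'll back off, rise, move to behind the lever and look.

```bash
python3 shift.py '[8, 0, 0, 0, 0, 16, 0, 0, 0, 0, 40, 0, 0, 0, 0, 40, 0, -40, 0, 0, 40, 0, -80, 0, 0]' && python3 shift.py '[0, 0, -40, 0, 0, 0, 0, -80, 0, 0, 0, 0, -120, 0, 0, 20, 0, -140, 0, 0, 40, 0, -140, 0, 0]' >/dev/null; python3 loc.py -140 0 250; python3 - <<'E'
from rig import manip, order, readout, read_camera
import cv2,numpy as np
o=[]
for n,(r0,r1,c0,c1) in {"top":(132,217,215,305),"scene":(180,270,200,305)}.items():
    c=read_camera(n); np.savez(f"cam_{n}.npz",**c); i=c["pixels"][r0:r1,c0:c1,::-1]
    o.append(cv2.resize(i,(400,400),interpolation=cv2.INTER_CUBIC))
cv2.imwrite("pics/crop1.png",np.hstack(o))
E
```

```text
time_s: 4.6
ee_pos: [568.0, 61.8, 132.0]
orientation: [-2.078, -2.351, 0.011]
ft_force: [2.0, -0.7, 1.1]
opening: 0.5
grasp_force: 0.0
t5.0 fix x,y,tipz [141.6  -4.2 262. ] turn to go -0.007 F [-0.3 -0.  -0.2] q [ 0.32  0.36 -0.74  1.7   0.27  1.18 -0.37]
shift [-281.6   -2.3   13. ]
```

View pics/crop1.png

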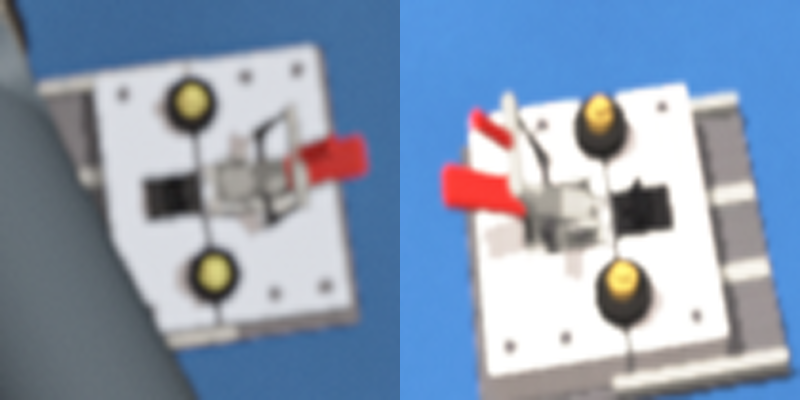

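The jaw is now shut: the gap is a thin line, and both cartridges stand in their notches. The lever's red end is at scene px ≈(212,222), and the loop's tab end is at ≈(220,206). Next I'll intersect those rays with the fixture's y=0 plane.

```bash
python3 - <<'E'
from h import *
from scipy.spatial.transform import Rotation as Rn
F=Rn.from_euler('z',97,degrees=True).as_matrix(); O=np.array([581.6,-41,0])
for n,u in(("scene",(212.3,222.2)),("scene",(219.8,205.9)),("scene",(229,202.5)),("top",(297.2,166))):
    c=cam(n); o,d=ray(c,u); o=F.T@(o-O); d=F.T@d[0]
    y=32 if u[0]==229 else 0
    print(n,u,o+d*(y-o[1])/d[1] if n=="scene" else (o, o+d*((100-o[2])/d[2]),o+d*((140-o[2])/d[2])))
E
```

```text
scene (212.3, 222.2) [-118.35641898    0.          120.84539196]
scene (219.8, 205.9) [-90.22450812   0.         191.93011051]
scene (229, 202.5) [-67.04489397  32.         156.96110396]
top (297.2, 166) (array([  51.76324892,  208.80935846, 1376.89512564]), array([-125.43628303,    1.71194778,  100.        ]), array([-119.88533281,    8.19947855,  140.        ]))
```

Lever ≈0.47 rad, loop joint ≈2.3. I'll go behind the red end, to x -152 and tip z 105.

```bash
python3 shift.py '[-40, 0, 0, 0, 0, -80, 0, 0, 0, 0, -120, 0, 0, 0, 0, -160, -1, 0, 0, 0, -200, -2, 0, 0, 0]' >/dev/null && python3 shift.py '[-40, 0, 0, 0, 0, -80, 0, 0, 0, 0, -95, 0, 30, 0, 0, -95, 0, 70, 0, 0, -95, 0, 110, 0, 0]' >/dev/null; python3 loc.py -152 0 105
```

```text
t6.0 fix x,y,tipz [-155.7    2.4  144.8] turn to go -0.007 F [ 0.  -0.  -0.2] q [ 0.68  0.54 -0.6   1.7   0.36  1.01  0.06]
shift [ 3.9  2.5 39.8]
```

```bash
python3 shift.py '[0, 2, 30, 0, 0, 0, 2, 42, 0, 0, 7, 2, 42, 0, 0, 15, 2, 42, 0, 0, 22, 2, 40, 0, 0]' >/dev/null; python3 loc.py -114 0 130; python3 shift.py '[7, 0, -8, 0, 0, 14, 0, -16, 0, 0, 20, 0, -24, 0, 0, 28, 0, -30, 0, 0, 34, 0, -35, 0, 0]' >/dev/null; python3 loc.py -90 0 145
```

```text
t6.4 fix x,y,tipz [-132.    -1.8  108.8] turn to go -0.000 F [-13.8   2.8   6.1] q [ 0.63  0.57 -0.59  1.75  0.39  0.94  0.  ]
shift [ 17.9  -1.8 -21.3]
t6.8 fix x,y,tipz [-95.5  -3.2 145.8] turn to go -0.000 F [-5.1  0.7  5.5] q [ 0.6   0.51 -0.62  1.75  0.35  0.99 -0.03]
shift [ 5.5 -3.2  0.7]
```

```bash
python3 shift.py '[8, -1, -2, 0, 0, 16, -2, -4, 0, 0, 24, -3, -6, 0, 0, 32, -3, -8, 0, 0, 38, -3, -10, 0, 0]' >/dev/null; python3 loc.py -55 0 150;python3 shift.py '[4, 0, 0, 0, 0, 8, 0, 0, 0, 0, 8, 0, 0, 0, 0]' >/dev/null; python3 loc.py -50 0 155; python3 - <<'E'
from rig import manip, order, readout, read_camera
import cv2,numpy as np
o=[]
for n,(r0,r1,c0,c1) in {"top":(132,217,215,305),"scene":(180,270,200,305)}.items():
    c=read_camera(n); np.savez(f"cam_{n}.npz",**c); i=c["pixels"][r0:r1,c0:c1,::-1]
    o.append(cv2.resize(i,(400,400),interpolation=cv2.INTER_CUBIC))
cv2.imwrite("pics/crop2.png",np.hstack(o))
E
```

```text
t7.2 fix x,y,tipz [-54.5   1.7 151.4] turn to go 0.002 F [-0.6  0.2 -0.7] q [ 0.56  0.49 -0.64  1.78  0.34  0.99 -0.08]
shift [-0.5  1.7  1.4]
t7.5 fix x,y,tipz [-47.3   1.5 151.3] turn to go 0.001 F [-0.8 -0.2 -0.3] q [ 0.55  0.48 -0.64  1.78  0.34  0.99 -0.1 ]
shift [-2.7  1.5 -3.7]
```

View pics/crop2.png

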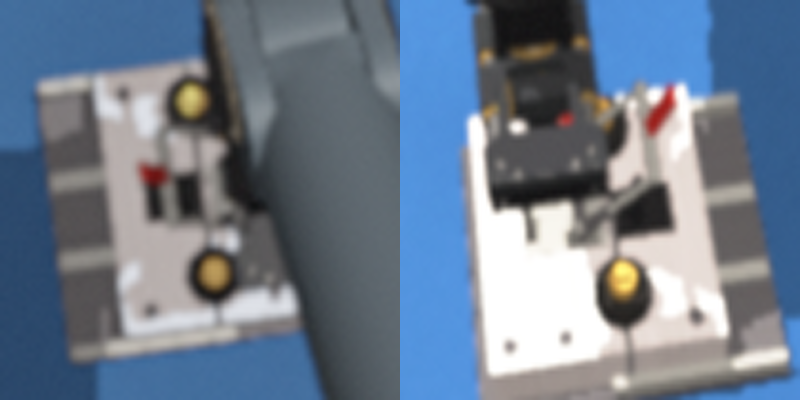

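The lever is near upright, and the loop stands forward with its tab at scene px ≈(268,205), not fallen yet. I'll nudge the lever a little further so the loop drops by itself.

```bash
python3 shift.py '[3, 0, 0, 0, 0, 6, 0, 0, 0, 0, 6, 0, 0, 0, 0, 6, 0, 0, 0, 0, 6, 0, 0, 0, 0]' >/dev/null; python3 loc.py -75 0 155; python3 - <<'E'
from rig import manip, order, readout, read_camera
from h import *
from scipy.spatial.transform import Rotation as Rn
F=Rn.from_euler('z',97,degrees=True).as_matrix(); O=np.array([581.6,-41,0])
for k in(0,1):
    c=read_camera("scene") if k else cam("scene")
    hsv=cv2.cvtColor(c["pixels"][180:270,200:305],cv2.COLOR_RGB2HSV)
    m=(((hsv[...,0]<8)|(hsv[...,0]>172))&(hsv[...,1]>130)&(hsv[...,2]>80)).astype(np.uint8)
    n,_,st,ce=cv2.connectedComponentsWithStats(m)
    for i in range(1,n):
        if st[i,4]>6:
            u=ce[i]+[200,180]; o,d=ray(c,u); o=F.T@(o-O); d=F.T@d[0]; print(k,st[i]+[200,180,0,0,0],u,np.round(o+d*(-o[1]/d[1]),1))
E
```

```text
t8.0 fix x,y,tipz [-42.6   1.3 151.5] turn to go -0.000 F [ 0.9 -0.2  0.1] q [ 0.55  0.48 -0.64  1.79  0.34  0.98 -0.1 ]
shift [-32.4   1.3  -3.5]
0 [265 200   7  10  31] [267.87096774 204.83870968] [ 33.3   0.  169.5]
0 [242 205   3   3   7] [243.         206.28571429] [-31.7   0.  177.2]
1 [272 205  11   9  51] [277.31372549 209.37254902] [ 58.7   0.  142.6]
```

```bash
python3 shift.py '[-4, 0, 0, 0, 0, -10, 0, 0, 0, 0, -20, 0, -10, 0, 0, -20, 0, -40, 0, 0, -20, 0, -70, 0, 0]' >/dev/null; python3 loc.py 10 0 220; python3 - <<'E'
from rig import manip, order, readout, read_camera
from h import *
o=[]
for n,(r0,r1,c0,c1) in {"top":(132,217,215,305),"scene":(180,270,200,305)}.items():
    c=read_camera(n); np.savez(f"cam_{n}.npz",**c); i=c["pixels"][r0:r1,c0:c1,::-1]
    o.append(cv2.resize(i,(400,400),interpolation=cv2.INTER_CUBIC))
cv2.imwrite("pics/crop3.png",np.hstack(o))
E
```

```text
t8.4 fix x,y,tipz [-64.8   2.4 221.7] turn to go -0.003 F [ 0.1 -0.4 -0.4] q [ 0.6   0.42 -0.66  1.7   0.28  1.12 -0.02]
shift [74.8  2.2  1.7]
```

View pics/crop3.png

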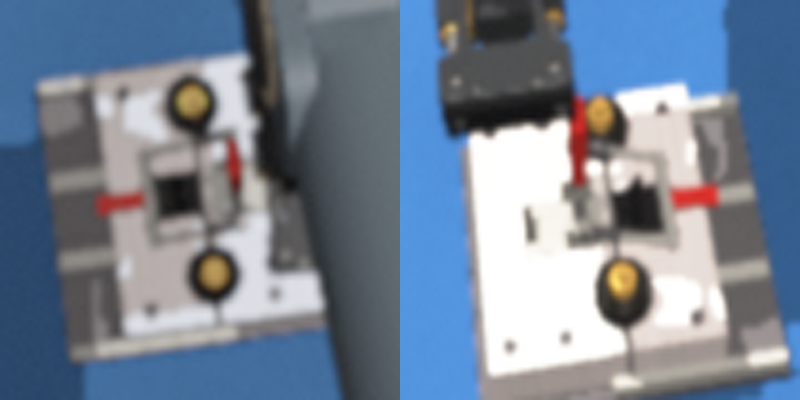

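The loop is down, framing the keeper: tab at scene px ≈(282,224), bar on the claw's far side. The lever is upright. Next I'll cross over it and pull it back towards -x.

```bash
python3 shift.py '[38, 0, 0, 0, 0, 72, 0, 0, 0, 0, 72, 2, 30, 0, 0, 72, 2, 68, 0, 0, 72, 2, 68, 0, 0]' >/dev/null; python3 loc.py -35 0 155; python3 shift.py '[-10, 0, 0, 0, 0, -20, 0, 0, 0, 0, -28, 0, 0, 0, 0, -36, 0, 2, 0, 0, -44, 0, 4, 0, 0]' >/dev/null; python3 loc.py -59 0 148
```

```text
t8.9 fix x,y,tipz [  8.7   3.8 147.7] turn to go 0.000 F [-1.4  1.  -0.1] q [ 0.47  0.47 -0.65  1.81  0.34  0.98 -0.2 ]
shift [-43.6   3.7  -7.4]
t9.4 fix x,y,tipz [-36.2  -1.8 151.3] turn to go -0.002 F [ 1.8 -0.   2.1] q [ 0.54  0.48 -0.64  1.79  0.34  0.98 -0.12]
shift [-22.8  -1.8   3.3]
```

```bash
python3 shift.py '[-6, 0, 1, 0, 0, -12, 0, 3, 0, 0, -18, 0, 5, 0, 0, -24, -1, 7, 0, 0, -29, -1, 9, 0, 0]' >/dev/null; python3 loc.py -79 0 136; python3 - <<'E'
from rig import manip, order, readout, read_camera
from h import *
o=[]
for n,(r0,r1,c0,c1) in {"top":(132,217,215,305),"scene":(180,270,200,305)}.items():
    c=read_camera(n); np.savez(f"cam_{n}.npz",**c); i=c["pixels"][r0:r1,c0:c1,::-1]
    o.append(cv2.resize(i,(400,400),interpolation=cv2.INTER_CUBIC))
cv2.imwrite("pics/crop4.png",np.hstack(o))
E
```

```text
t9.8 fix x,y,tipz [-64.3   0.8 140.1] turn to go -0.000 F [ 0.5 -0.1  0.5] q [ 0.57  0.51 -0.63  1.78  0.35  0.97 -0.08]
shift [-14.7   0.8   4.1]
```

View pics/crop4.png

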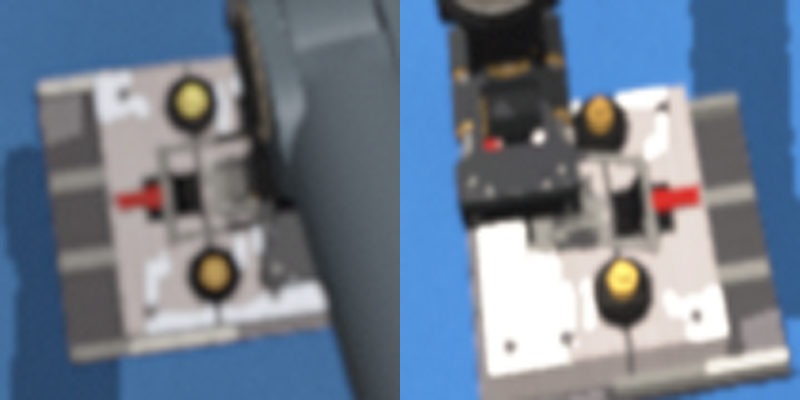

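The bar has drawn in against the claw: the keeper's foot shows beyond it, and the tab is at scene px ≈(278,224). Now I'll press the lever on down its arc.

```bash
python3 shift.py '[-8, 0, 2, 0, 0, -15, 0, 4, 0, 0, -21, 0, 10, 0, 0, -26, 0, 17, 0, 0, -30, 0, 25, 0, 0]' >/dev/null; python3 loc.py -97.5 0 108; python3 shift.py '[-2, 0, 4, 0, 0, -4, 0, 8, 0, 0, -5, 0, 13, 0, 0, -6, 0, 18, 0, 0, -7, 0, 22, 0, 0]' >/dev/null; python3 loc.py -103 0 83
```

```text
t10.3 fix x,y,tipz [-94.7  -0.  115.3] turn to go -0.001 F [ 0.1 -0.2  2.5] q [ 0.6   0.55 -0.61  1.78  0.38  0.94 -0.05]
shift [-2.8 -0.   7.3]
t10.7 fix x,y,tipz [-101.1    0.6   92.9] turn to go -0.000 F [-1.3  0.2  1.2] q [ 0.6   0.58 -0.59  1.79  0.4   0.9  -0.06]
shift [-1.9  0.6  9.9]
```

```bash
python3 shift.py '[-1, 0, 4, 0, 0, -2, 0, 8, 0, 0, -2, 0, 11, 0, 0, -2, 0, 13, 0, 0, -2, 0, 14, 0, 0]' >/dev/null; python3 loc.py -103 0 83; python3 shift.py '[0, 0, -30, 0, 0, 0, 0, -70, 0, 0, 0, 0, -110, 0, 0, -40, 0, -130, 0, 0, -80, 0, -130, 0, 0]' >/dev/null;  python3 shift.py '[-40, 0, 0, 0, 0, -80, 0, 0, 0, 0, -120, 0, 0, 0, 0, -120, 0, 0, 0, 0]' >/dev/null; python3 loc.py; python3 - <<'E'
from rig import manip, order, readout, read_camera
from h import *
o=[]
for n,(r0,r1,c0,c1) in {"top":(132,217,215,305),"scene":(180,270,200,305)}.items():
    c=read_camera(n); np.savez(f"cam_{n}.npz",**c); i=c["pixels"][r0:r1,c0:c1,::-1]
    o.append(cv2.resize(i,(400,400),interpolation=cv2.INTER_CUBIC))
cv2.imwrite("pics/crop5.png",np.hstack(o))
E
```

```text
t11.1 fix x,y,tipz [-102.7    0.6   83. ] turn to go -0.000 F [ 0.5 10.7 30.5] q [ 0.59  0.59 -0.59  1.79  0.41  0.89 -0.06]
shift [-0.3  0.6  0. ]
t11.9 fix x,y,tipz [-313.1    4.2  207.6] turn to go -0.013 F [-1.3  0.9  0.2] q [ 0.82  0.6  -0.58  1.43  0.35  1.21  0.31]
```

View pics/crop5.png

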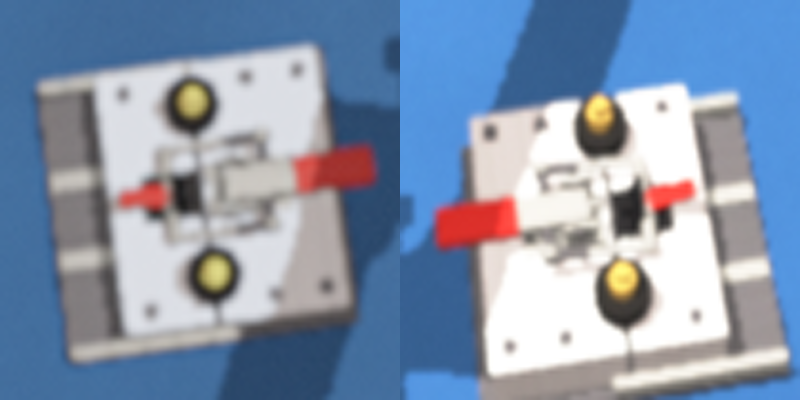

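The latch is shut: the lever lies flat (it stopped at tip z 83, as expected for 0 rad) and the cartridges are upright. The bar sits on the +x side of the claw, at scene px ≈(266,228). One quick numeric check before handing in.

```bash
python3 - <<'E'
from h import *
from scipy.spatial.transform import Rotation as Rn
F=Rn.from_euler('z',97,degrees=True).as_matrix(); O=np.array([581.6,-41,0])
for n,(r0,r1,c0,c1) in {"top":(132,217,215,305),"scene":(180,270,200,305)}.items():
    c=cam(n); P=lambda x: proj(c,(F@np.array(x,float)+O))[0]
    k=[400/(c1-c0),400/(r1-r0)]
    hsv=cv2.cvtColor(c["pixels"][r0:r1,c0:c1],cv2.COLOR_RGB2HSV)
    m=(((hsv[...,0]<8)|(hsv[...,0]>172))&(hsv[...,1]>130)&(hsv[...,2]>80)).astype(np.uint8)
    q,_,st,ce=cv2.connectedComponentsWithStats(m)
    print(n,"red",[np.round(ce[i]+[c0,r0],1) for i in range(1,q) if st[i,4]>8])
    print(" expected grip,tab",P([-27.5-74,0,83]).round(1),P([22.5+26,0,69+6]).round(1))
    print(" crop px of bar ends, seat",*[((P([22.5,y,69])-[c0,r0])*k).round() for y in(-32,32,0)])
E
```

```text
top red [array([290.3, 167.5]), array([248.1, 173.4])]
 expected grip,tab [289.4 167.3] [244.8 173.5]
 crop px of bar ends, seat [161. 148.] [172. 236.] [167. 192.]
scene red [array([270. , 223.6]), array([219.7, 229.8])]
 expected grip,tab [220.1 228.7] [273.4 223.2]
 crop px of bar ends, seat [251. 245.] [239. 161.] [245. 202.]
```

```bash
python3 - <<'E'
from h import *
from scipy.spatial.transform import Rotation as Rn
F=Rn.from_euler('z',97,degrees=True).as_matrix(); O=np.array([581.6,-41,0])
for a,b in(((248.1,173.4),(270,223.6)),((290.3,167.5),(219.7,229.8))):
    X,e=tri(cam("top"),a,cam("scene"),b); print((F.T@(X-O)).round(1),round(e,1))
E
```

```text
[38.3  0.9 74.1] 1.4
[-104.1    0.    77.4] 1.8
```

```bash
python3 -c "
from rig import manip, order, readout, read_camera
print(order.sign_off())"
```

```text
the job is handed in; nothing more can be done
None
```

The latch is shut and the job is handed in at about 12 s of the 64 s allowed. The last pictures show the jaw closed on both upright cartridges, the bar hooked behind the claw and the lever flat, but `sign_off` returned no verdict.

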